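# Set the iris of a light base and switch its lamp on

## Robot

A 7-joint arm with a two-finger parallel gripper is mounted at the origin on the work surface. World frame = base frame: x ahead of the robot, y to its left, z up, the work surface at z = 0. Lengths are in m, angles in rad, forces in N, time in s.
With the tool pointing down it reaches from about 0.4 to 0.85 m from the base axis. Payload 4.5 kg.
Tool frame: the origin (TCP) lies at the very end of the fingers, on their centre line; the grasp point (between the pads) lies 19 mm behind it; z points along the fingers, y is the line along which they close (so a half turn about z gives the same grasp; the last joint's range is limited). The gripper opens to 85 mm and grips with 20 to 120 N. Pads are 22 mm wide; open, the fingers measure 114 mm over their backs; the gripper's body (76 mm by 85 mm) begins 54 mm behind the grasp point. The pads swing forward as they close: fully open they stand 13 mm farther back than shut.
Start: joints at [-1.11, 0.689, -0.195, 1.565, 0.157, 0.902, -0.215], TCP at [0.259, 0.569, 0.231] pointing down, gripper open.
Joint ranges: [-3.01, 3.01], [-0.46, 2.08], [-1.47, 1.51], [0.13, 2.56], [-1, 4.14], [0.04, 2.09], [-2.66, 2.66]. Speed limits (rad/s): [2.57, 2.57, 3.14, 3.14, 3.14, 3.14, 3.14].

## Interface

Orientations are given as a 3x3 rotation matrix whose columns are the frame's x, y, z axes.
In Python, from workcell import env, vision, finish_job gives the robot as it stands.
- The arm moves only by the tool arm_command, never from a script. Its argument "motion" is a list of rows, each an object of numbers: "jaw": the opening, from 0 (shut) to 1 (fully open); "tx", "ty", "tz": the shift along the tool's x, y, z in m; "spin": the turn about the tool's z in rad. In form: [{"jaw": .., "tx": .., "ty": .., "tz": .., "spin": ..}, ...]. A call has exactly 10 rows; each row shifts and turns the commanded pose from where the row before left it, along the tool's axes as they then stand; what a row does not reach is not made up. A row lasts 1/12 s, in which the tool goes at most 41.7 mm and 7.16 degrees, less where a joint would pass 70% of its speed; a pose out of reach is approached as far as the arm can. A call is refused whole if a number of a shift passes 0.0417 or a number of a turn 0.125, either way. A call with a gripper value outside its range is refused whole. The fingers move at their own pace and stop on an object; the grip force is fixed at half the most. Time passes only in rows, so rows that do not move let the fingers close, or fill a call up. It gives the time, the measured TCP pose, the force, the opening and the grip force at its end, in the units of the state.
- env.read_state(): the state, without advancing time (a new reading comes with each control period).
- vision.capture(name): name is "scene" or "top" or "wrist"; returns a dict with "pixels" (400x640x3 uint8, red, green, blue), "z_map" (400x640 float32, m along the optical axis (not along the pixel's ray), 0 where there is no reading), "mtx" (3x3 intrinsics, pixels), "extrinsics" (4x4, takes a point from world to camera coordinates). Camera axes: x right, y down, z forward; pixel columns grow to the right and rows downward; lengths in m; the calibration is good to about 2 mm. A picture is of the moment at which its call begins.
- finish_job(): hands the job in; it is judged then, once.
The state is a dict: "time": time; "joint_positions": joint angles; "qvel": joint speeds; "joint_torque": joint torques, N m; "eef_pos": TCP position; "orientation": TCP orientation; "wrist_force": force on the tool from outside, world axes, zero at the start; "moment": the same for the moment, N m; "opening": finger opening in m; "grasp_force": force on a finger pad.
Only numpy, scipy, OpenCV 4.12 (cv2) and the standard library are available. Lean on these libraries where they do the work, as an engineer would, in place of code of your own. Each camera call takes 0.05 s, during which the arm holds its last target. There are 200 camera calls.

## Task

Set up the inspection light base: with a fingertip, push the upright knob of the iris lever round its arc until the lever's pointer points at the long, broad mark of the scale, then press the lamp button on the same base fully down and let it come up again. Push gently and do not pinch or grip the lever, and leave the can, the small drawer and the computer mouse where they are. Finish with the pointer still at the long mark and the hand clear of everything.

Things in the scene. Friction and masses are not known exactly. Their poses are not given: they have to be found in the camera images.
- iris_axis (a point): Point on the vertical axis of the iris ring and lever, at the top face (45 mm above the table) of the light base, a fixed grey box. Its frame is the base's: x along the 255 mm side, away from the button end (box from x = -145 to +110 mm), y along the 230 mm side. Round the axis is the black iris ring with a white window, 88 mm across, 13 mm above the base's top.
- iris_lever (a joint): Angle of the iris lever, 0 to 2.8 rad, growing anticlockwise seen from above. At value q it points from the axis in the direction q - 1.4 rad, anticlockwise from the base's x. Stiff with friction: pushing the knob takes about 2.5 N and the lever stays where it is left. It always starts clockwise of the long mark, by 0.4 rad or more.
- lever_knob (a point): The black upright knob on the iris lever, a cylinder 14 mm in diameter, pushed sideways; 60 mm from the axis. This point is on its centre line, 17 mm below its top. The knob's top is 97 mm above the table; it rises from the flat white lever arm (10 mm wide), whose top is 55 mm above the table.
- pointer_tip (a point): Pointed outer end of the flat white lever arm, 77 mm from the axis on the same radius as the knob, 52 mm above the table.
- long_mark (a point): Where the pointer tip must stand: 77 mm from the axis in the direction of the long mark, 3 mm inside the mark's inner end, 52 mm above the table. The scale is a flat fixed aluminium arc plate, 79 to 105 mm from the axis, top 47 mm above the table, with eleven dark radial marks 0.165 rad apart: ten short (9 x 2 mm) and, in the middle, the long broad one (24 x 6 mm).
- lamp_button (a joint): Travel of the lamp button: 0 up, 0.006 m fully down. A spring returns it; fully down takes 5 N.
- can_centre (a point): Centre (half-way up) of a standing spray duster can, 52 mm in diameter, 165 mm tall. Leave it alone.
- drawer_centre (a point): Centre (half-way up) of a small loose open plastic drawer with parts in it, about 145 x 57 x 40 mm. Leave it alone.
- mouse_centre (a point): Centre of a loose white computer mouse, about 104 x 58 x 30 mm. Leave it alone.
- lamp_button_top (a point): Centre of the top of the round grey lamp button, 28 mm in diameter, 67 mm above the table when up, pressed straight down. It stands in a black round housing (44 mm across, top 57 mm above the table) on the top of the base, 112 mm from the axis towards the base's -x end.

How it is judged:
On the way, in this order (a step that is already met when the one before it is completed fails the run):
1. the pointer stands still at the long mark (horizontal distance between pointer_tip and long_mark below 0.004 m and velocity of joint iris_lever between -0.05 and 0.05 rad/s), for 0.3 s.
2. then the lamp button is pressed fully down, with the pointer at the mark (value of joint lamp_button above 0.0045 m and horizontal distance between pointer_tip and long_mark below 0.004 m), for 0.05 s.
At the end, for the whole second after the job is handed in: The pointer tip rests within 4 mm of the long mark's point, and the lamp button, after being pressed at least 4.5 mm down, has come up again (less than 1.5 mm down) (horizontal distance between pointer_tip and long_mark below 0.004 m and velocity of joint iris_lever between -0.02 and 0.02 rad/s and value of joint lamp_button below 0.0015 m); the robot touches nothing.
It fails at once if the lever is pinched or shoved hard: more than 15 N between the fingers and the lever (contact force between the fingers and iris_lever above 15 N).
It fails at once if the can is moved more than 15 mm, lifted or tipped (distance of can_centre from where it was at the start of the episode above 0.015 m).
It fails at once if the drawer is moved more than 15 mm or lifted (distance of drawer_centre from where it was at the start of the episode above 0.015 m).
It fails at once if the mouse is moved more than 15 mm or lifted (distance of mouse_centre from where it was at the start of the episode above 0.015 m).
It also fails if it takes over 58 s, if anything falls off the work surface, if the arm or the gripper's body presses on something with over 40 N, if the wrist force passes 120 N, or if a joint passes its speed limit or range.

## Working session

There is one attempt and no reset: what is moved stays moved. The work goes in short steps, Python scripts to look and compute and a tool call to move; the robot and the scene stay as the last step left them, time stands still between calls to the robot, and variables do not carry over. Pictures are saved under pics/ and viewed, at most 10 in all, crops included, and the job is handed in when it is done.

Besides the shell and the picture viewer there is one more tool, called after ">>>" by a JSON object that holds its "method" and its "body". arm_command: Moves the arm, as the interface text tells. Its arguments: {"type":"object","properties":{"motion":{"type":"array"}},"required":["motion"]}

```bash
mkdir -p pics
python3 - <<'E'
from workcell import env, vision
import cv2, numpy as np
s=env.read_state(); print(s['time'],s['eef_pos'],np.round(s['orientation'],3),s['opening'])
for n in ('top','scene'):
    d=vision.capture(n); np.savez(f'{n}0.npz',**d); cv2.imwrite(f'pics/{n}0.png',d['pixels'][:,:,::-1])
    print(n,d['mtx'],np.round(d['extrinsics'],3))
E
```

```text
0.0 [0.25851267 0.56832111 0.230489  ] [[-0.91   0.414 -0.001]
 [ 0.414  0.91  -0.002]
 [-0.    -0.002 -1.   ]] 0.08486453661494428
top [[453.47146124   0.         319.30217474]
 [  0.         453.47146124 200.73252667]
 [  0.           0.           1.        ]] [[ 0.02  -0.999  0.027 -0.004]
 [-0.985 -0.025 -0.173  0.572]
 [ 0.174 -0.024 -0.985  1.006]
 [ 0.     0.     0.     1.   ]]
scene [[509.23028935   0.         314.16562947]
 [  0.         509.23028935 208.69091087]
 [  0.           0.           1.        ]] [[ 8.360e-01  5.480e-01  1.000e-03 -5.050e-01]
 [ 4.040e-01 -6.150e-01 -6.770e-01 -1.440e-01]
 [-3.710e-01  5.670e-01 -7.360e-01  1.264e+00]
 [ 0.000e+00  0.000e+00  0.000e+00  1.000e+00]]
```

View pics/top0.png

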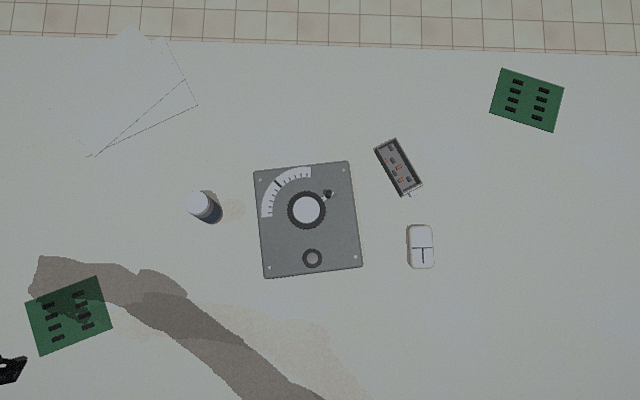

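View pics/scene0.png

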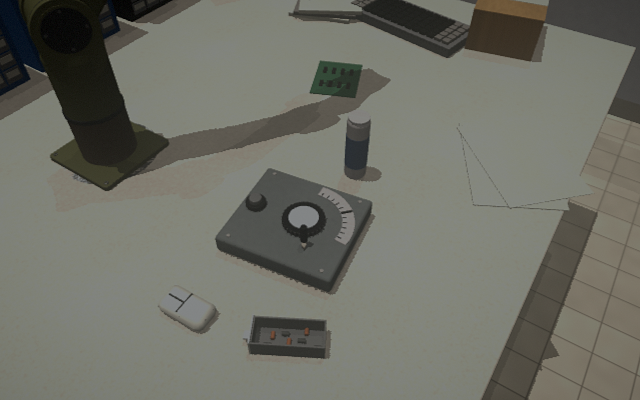

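The top view shows the ring window at (306,210), the button at (312,258), the knob at (328,194), and the long mark at about (278,183). The can is at (205,207), the drawer at (398,167) and the mouse at (421,247). The lever must swing from the far-right round to the far-left.

```bash
cat > h.py <<'E'
import numpy as np, cv2
def ray(d,uv,z):
    E=d['extrinsics'];R,t=E[:3,:3],E[:3,3];c=-R.T@t
    uv=np.atleast_2d(uv).astype(float)
    r=(np.linalg.inv(d['mtx'])@np.c_[uv,np.ones(len(uv))].T).T@R
    return c+r*((z-c[2])/r[:,2])[:,None]
def proj(d,P):
    E=d['extrinsics'];p=np.atleast_2d(P)@E[:3,:3].T+E[:3,3];q=p@d['mtx'].T
    return q[:,:2]/q[:,2:]
def rectify(d,c,half,z,px=0.00025):
    """orthophoto of plane z: image up = world +x, left = +y"""
    n=int(2*half/px)
    W=np.array([[c[0]+half,c[1]+half,z],[c[0]+half,c[1]-half,z],[c[0]-half,c[1]-half,z],[c[0]-half,c[1]+half,z]])
    H=cv2.getPerspectiveTransform(proj(d,W).astype(np.float32),np.float32([[0,0],[n,0],[n,n],[0,n]]))
    return cv2.warpPerspective(d['pixels'],H,(n,n),flags=cv2.INTER_CUBIC)
E
python3 - <<'E'
from h import *
d=dict(np.load('top0.npz')); px=d['pixels']; g=cv2.cvtColor(px,cv2.COLOR_RGB2GRAY)
def blob(mask,uv):
    n,l,s,c=cv2.connectedComponentsWithStats(mask.astype(np.uint8)); k=l[uv[1],uv[0]]; return c[k],s[k]
print('gray',g[210,306],g[258,312],g[250,312],g[230,330],g[194,328],g[183,278],g[180,290])
w,s=blob(g>150,(306,210)); print('win',w,s); ax=ray(d,w,.058)[0]; print('axis',ax)
yy,xx=np.mgrid[:400,:640]
m=(g<75)&(np.hypot(xx-312,yy-258)<14); c,_=cv2.minEnclosingCircle(np.argwhere(m)[:,::-1].astype(np.float32)); hb=ray(d,c,.057)[0]; print('housing',c,hb)
print('dist',np.hypot(*(ax-hb)[:2]),'base yaw',np.arctan2(*(ax-hb)[1::-1]))
mb=cv2.inRange(g,60,140)
for n,uv,z in (('knob',(328,194),.09),('mark',(278,183),.047),('can top',(196,201),.165),('drawer',(398,167),.03),('mouse',(421,247),.02)):
    print(n,ray(d,uv,z)[0])
cv2.imwrite('pics/rect0.png',cv2.resize(rectify(d,ax,.14,.047),(600,600))[:,:,::-1])
E
```

```text
gray 158 117 52 109 60 60 128
win [306.05263158 209.2462406 ] [293 197  27  26 532]
axis [0.55008069 0.03912076 0.058     ]
housing (311.6119384765625, 258.0746154785156) [0.43882933 0.02373436 0.057     ]
dist 0.11231031447477681 base yaw 0.1374311761733136
knob [ 0.58092925 -0.00943075  0.09      ]
mark [0.61246456 0.10650456 0.047     ]
can top [0.5449449  0.26500583 0.165     ]
drawer [ 0.66319677 -0.18016145  0.03      ]
mouse [ 0.47225373 -0.23497662  0.02      ]
```

View pics/rect0.png

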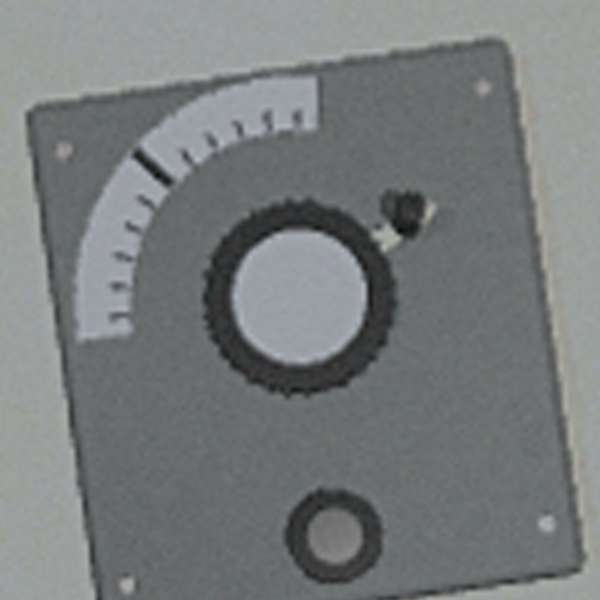

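The rectified view puts the axis at about (300,298) and the long mark at (153,167), roughly 0.83 rad. The pointer is at (432,210), roughly -0.97 rad. I'll shut the gripper and hover behind the knob.

>>> {"method": "arm_command", "body": {"motion": [{"jaw": 0, "tx": -0.026, "ty": -0.021, "tz": 0, "spin": 0}, {"jaw": 0, "tx": -0.026, "ty": -0.021, "tz": 0, "spin": 0}, {"jaw": 0, "tx": -0.026, "ty": -0.021, "tz": 0, "spin": 0}, {"jaw": 0, "tx": -0.026, "ty": -0.021, "tz": 0, "spin": 0}, {"jaw": 0, "tx": -0.026, "ty": -0.021, "tz": 0, "spin": 0}, {"jaw": 0, "tx": -0.026, "ty": -0.021, "tz": 0, "spin": 0}, {"jaw": 0, "tx": -0.026, "ty": -0.021, "tz": 0, "spin": 0}, {"jaw": 0, "tx": -0.026, "ty": -0.021, "tz": 0, "spin": 0}, {"jaw": 0, "tx": -0.026, "ty": -0.021, "tz": 0, "spin": 0}, {"jaw": 0, "tx": -0.026, "ty": -0.021, "tz": 0, "spin": 0}]}}

```text
time: 0.93
eef_pos: [0.4088, 0.2685, 0.2311]
orientation: [[-0.91, 0.414, -0.0], [0.414, 0.91, -0.0], [0.0, -0.0, -1.0]]
wrist_force: [0.8, -0.3, 0.5]
opening: -0.0
grasp_force: 0.0
```

>>> {"method": "arm_command", "body": {"motion": [{"jaw": 0, "tx": -0.026, "ty": -0.021, "tz": 0, "spin": 0}, {"jaw": 0, "tx": -0.026, "ty": -0.021, "tz": 0, "spin": 0}, {"jaw": 0, "tx": -0.026, "ty": -0.021, "tz": 0, "spin": 0}, {"jaw": 0, "tx": -0.026, "ty": -0.021, "tz": 0, "spin": 0}, {"jaw": 0, "tx": -0.026, "ty": -0.021, "tz": 0, "spin": 0}, {"jaw": 0, "tx": -0.026, "ty": -0.021, "tz": 0, "spin": 0}, {"jaw": 0, "tx": -0.026, "ty": -0.021, "tz": 0, "spin": 0}, {"jaw": 0, "tx": -0.026, "ty": -0.021, "tz": 0, "spin": 0}, {"jaw": 0, "tx": -0.026, "ty": -0.021, "tz": 0, "spin": 0}, {"jaw": 0, "tx": -0.026, "ty": -0.021, "tz": 0, "spin": 0}]}}

```text
time: 1.77
eef_pos: [0.5584, -0.0303, 0.231]
orientation: [[-0.91, 0.414, -0.001], [0.414, 0.91, 0.0], [0.001, -0.0, -1.0]]
wrist_force: [0.6, 0.2, 0.3]
opening: 0.0
grasp_force: 0.0
```

>>> {"method": "arm_command", "body": {"motion": [{"jaw": 0, "tx": 0, "ty": 0, "tz": 0, "spin": 0.105}, {"jaw": 0, "tx": 0, "ty": 0, "tz": 0, "spin": 0.105}, {"jaw": 0, "tx": 0, "ty": 0, "tz": 0, "spin": 0.105}, {"jaw": 0, "tx": 0, "ty": 0, "tz": 0, "spin": 0.105}, {"jaw": 0, "tx": 0, "ty": 0, "tz": 0, "spin": 0.105}, {"jaw": 0, "tx": 0, "ty": 0, "tz": 0, "spin": 0.105}, {"jaw": 0, "tx": 0, "ty": 0, "tz": 0, "spin": 0.105}, {"jaw": 0, "tx": 0, "ty": 0, "tz": 0, "spin": 0.105}, {"jaw": 0, "tx": 0, "ty": 0, "tz": 0, "spin": 0.105}, {"jaw": 0, "tx": 0, "ty": 0, "tz": 0, "spin": 0.105}]}}

```text
time: 2.6
eef_pos: [0.5579, -0.0285, 0.2309]
orientation: [[-0.089, 0.996, -0.001], [0.996, 0.089, 0.0], [0.0, -0.001, -1.0]]
wrist_force: [0.5, -0.1, 0.2]
opening: 0.0003
grasp_force: 0.0
```

>>> {"method": "arm_command", "body": {"motion": [{"jaw": 0, "tx": 0, "ty": 0, "tz": 0, "spin": 0.105}, {"jaw": 0, "tx": 0, "ty": 0, "tz": 0, "spin": 0.105}, {"jaw": 0, "tx": 0, "ty": 0, "tz": 0, "spin": 0.105}, {"jaw": 0, "tx": 0, "ty": 0, "tz": 0, "spin": 0.105}, {"jaw": 0, "tx": 0, "ty": 0, "tz": 0, "spin": 0.105}, {"jaw": 0, "tx": 0, "ty": 0, "tz": 0, "spin": 0.105}, {"jaw": 0, "tx": 0, "ty": 0, "tz": 0, "spin": 0.105}, {"jaw": 0, "tx": 0, "ty": 0, "tz": 0, "spin": 0.105}, {"jaw": 0, "tx": 0, "ty": 0, "tz": 0, "spin": 0.105}, {"jaw": 0, "tx": 0, "ty": 0, "tz": 0, "spin": 0.105}]}}

```text
time: 3.43
eef_pos: [0.5579, -0.0284, 0.2309]
orientation: [[0.82, 0.573, -0.001], [0.573, -0.82, 0.0], [-0.001, -0.001, -1.0]]
wrist_force: [0.1, -0.9, -0.3]
opening: 0.0
grasp_force: 0.0
```

Run:
```python
from workcell import env, vision
from h import *
s=env.read_state(); print(s['time'],s['eef_pos'],np.round(s['orientation'],3),s['opening'],np.round(s['joint_positions'],2))
d=vision.capture('wrist'); np.savez('w1.npz',**d); cv2.imwrite('pics/w1.png',d['pixels'][:,:,::-1])
# mark angle from the top view, about the ring axis
d=dict(np.load('top0.npz')); ax=np.array([.55008,.03912])
r=rectify(d,ax,.14,.047); g=cv2.cvtColor(r,cv2.COLOR_RGB2GRAY); n=g.shape[0]
yy,xx=np.mgrid[:n,:n]; X=(n/2-yy)*.00025; Y=(n/2-xx)*.00025; R=np.hypot(X,Y); T=np.arctan2(Y,X)
m=(R>.091)&(R<.102)&(abs(T-.83)<.15)&(g<90); print('mark angle',T[m].mean(),T[m].std(),m.sum())
```

```text
3.4333 [ 0.55787356 -0.028424    0.23092282] [[ 0.82   0.573 -0.001]
 [ 0.573 -0.82   0.   ]
 [-0.001 -0.001 -1.   ]] 8.337488748028748e-07 [-0.24  0.63  0.36  1.79 -0.3   0.78 -0.7 ]
mark angle 0.8407336635741668 0.013682815771787982 795
```

View pics/w1.png

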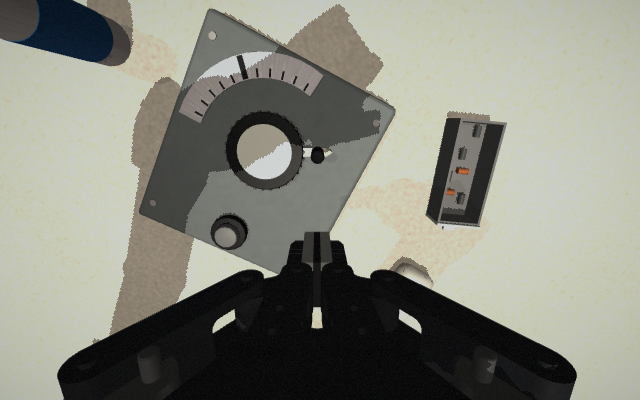

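The wrist view shows the knob at (317,155), straight ahead of the shut fingertips (column 317). The long mark is at (243,67) and the ring at (265,150). I'll descend.

>>> {"method": "arm_command", "body": {"motion": [{"jaw": 0, "tx": 0, "ty": 0, "tz": 0.018, "spin": 0}, {"jaw": 0, "tx": 0, "ty": 0, "tz": 0.018, "spin": 0}, {"jaw": 0, "tx": 0, "ty": 0, "tz": 0.018, "spin": 0}, {"jaw": 0, "tx": 0, "ty": 0, "tz": 0.018, "spin": 0}, {"jaw": 0, "tx": 0, "ty": 0, "tz": 0.018, "spin": 0}, {"jaw": 0, "tx": 0, "ty": 0, "tz": 0.018, "spin": 0}, {"jaw": 0, "tx": 0, "ty": 0, "tz": 0.018, "spin": 0}, {"jaw": 0, "tx": 0, "ty": 0, "tz": 0.018, "spin": 0}, {"jaw": 0, "tx": 0, "ty": 0, "tz": 0.016, "spin": 0}, {"jaw": 0, "tx": 0, "ty": 0, "tz": 0, "spin": 0}]}}

```text
time: 4.32
eef_pos: [0.556, -0.0281, 0.0684]
orientation: [[0.816, 0.579, -0.006], [0.579, -0.816, 0.001], [-0.004, -0.004, -1.0]]
wrist_force: [-0.2, -0.6, 0.3]
opening: -0.0001
grasp_force: 0.0
```

>>> {"method": "arm_command", "body": {"motion": [{"jaw": 0, "tx": 0.003, "ty": 0, "tz": 0, "spin": 0}, {"jaw": 0, "tx": 0.003, "ty": 0, "tz": 0, "spin": 0}, {"jaw": 0, "tx": 0.002, "ty": 0, "tz": 0, "spin": 0}, {"jaw": 0, "tx": 0.002, "ty": 0, "tz": 0, "spin": 0}, {"jaw": 0, "tx": 0.001, "ty": 0, "tz": 0, "spin": 0}, {"jaw": 0, "tx": 0.001, "ty": 0, "tz": 0, "spin": 0}, {"jaw": 0, "tx": 0.001, "ty": 0, "tz": 0, "spin": 0}, {"jaw": 0, "tx": 0.001, "ty": 0, "tz": 0, "spin": 0}, {"jaw": 0, "tx": 0, "ty": 0, "tz": 0, "spin": 0}, {"jaw": 0, "tx": 0, "ty": 0, "tz": 0, "spin": 0}]}}

```text
time: 5.15
eef_pos: [0.5696, -0.0205, 0.0713]
orientation: [[0.817, 0.577, -0.0], [0.577, -0.817, 0.0], [-0.0, -0.0, -1.0]]
wrist_force: [0.4, -0.5, 0.9]
opening: -0.0001
grasp_force: 0.0
```

>>> {"method": "arm_command", "body": {"motion": [{"jaw": 0, "tx": 0.0018, "ty": 0.0005, "tz": 0, "spin": -0.03}, {"jaw": 0, "tx": 0.0018, "ty": 0.0005, "tz": 0, "spin": -0.03}, {"jaw": 0, "tx": 0.0036, "ty": 0.001, "tz": 0, "spin": -0.06}, {"jaw": 0, "tx": 0.0036, "ty": 0.001, "tz": 0, "spin": -0.06}, {"jaw": 0, "tx": 0.0036, "ty": 0.001, "tz": 0, "spin": -0.06}, {"jaw": 0, "tx": 0.0036, "ty": 0.001, "tz": 0, "spin": -0.06}, {"jaw": 0, "tx": 0.0036, "ty": 0.001, "tz": 0, "spin": -0.06}, {"jaw": 0, "tx": 0.0036, "ty": 0.001, "tz": 0, "spin": -0.06}, {"jaw": 0, "tx": 0.0036, "ty": 0.001, "tz": 0, "spin": -0.06}, {"jaw": 0, "tx": 0.0036, "ty": 0.001, "tz": 0, "spin": -0.06}]}}

```text
time: 5.98
eef_pos: [0.5969, -0.0036, 0.0712]
orientation: [[0.401, 0.916, -0.001], [0.916, -0.401, -0.002], [-0.002, -0.0, -1.0]]
wrist_force: [-1.6, -2.2, 0.2]
opening: -0.0001
grasp_force: 1.5
```

```bash
cat > st.py <<'E'
from workcell import env
import numpy as np
ax=np.array([.55008,.03912])
s=env.read_state(); p=s['eef_pos'][:2]; x=s['orientation'][:2,0]; r=s['orientation'][:2,1]
th=np.arctan2(x[1],x[0])-np.pi/2
v=p-ax; print('t',s['time'],'face angle',th,'tool r,t coords mm',v@r*1e3,v@x*1e3,'z',s['eef_pos'][2],'F',np.round(s['wrist_force'],1), 'knob angle if touching', np.arctan2(*(v+.018*x)[::-1]))
E
python3 st.py
```

```text
t 5.9833 face angle -0.41255332482713447 tool r,t coords mm 60.04161759560099 -20.357875481207287 z 0.07121451960615775 F [-1.6 -2.2  0.2] knob angle if touching -0.4518051319385641
```

>>> {"method": "arm_command", "body": {"motion": [{"jaw": 0, "tx": 0.0036, "ty": 0.001, "tz": 0, "spin": -0.06}, {"jaw": 0, "tx": 0.0036, "ty": 0.001, "tz": 0, "spin": -0.06}, {"jaw": 0, "tx": 0.0036, "ty": 0.001, "tz": 0, "spin": -0.06}, {"jaw": 0, "tx": 0.0036, "ty": 0.001, "tz": 0, "spin": -0.06}, {"jaw": 0, "tx": 0.0036, "ty": 0.001, "tz": 0, "spin": -0.06}, {"jaw": 0, "tx": 0.0036, "ty": 0.001, "tz": 0, "spin": -0.06}, {"jaw": 0, "tx": 0.0036, "ty": 0.001, "tz": 0, "spin": -0.06}, {"jaw": 0, "tx": 0.0036, "ty": 0.001, "tz": 0, "spin": -0.06}, {"jaw": 0, "tx": 0.0036, "ty": 0.001, "tz": 0, "spin": -0.06}, {"jaw": 0, "tx": 0.0036, "ty": 0.001, "tz": 0, "spin": -0.06}]}}

```text
time: 6.82
eef_pos: [0.6131, 0.0297, 0.0713]
orientation: [[-0.186, 0.983, 0.001], [0.983, 0.186, -0.002], [-0.002, 0.001, -1.0]]
wrist_force: [0.9, -3.0, -1.2]
opening: -0.0003
grasp_force: 1.5
```

>>> {"method": "arm_command", "body": {"motion": [{"jaw": 0, "tx": 0.0036, "ty": 0.001, "tz": 0, "spin": -0.06}, {"jaw": 0, "tx": 0.0036, "ty": 0.001, "tz": 0, "spin": -0.06}, {"jaw": 0, "tx": 0.0036, "ty": 0.001, "tz": 0, "spin": -0.06}, {"jaw": 0, "tx": 0.0036, "ty": 0.001, "tz": 0, "spin": -0.06}, {"jaw": 0, "tx": 0.0036, "ty": 0.001, "tz": 0, "spin": -0.06}, {"jaw": 0, "tx": 0.0036, "ty": 0.001, "tz": 0, "spin": -0.06}, {"jaw": 0, "tx": 0.0018, "ty": 0.0005, "tz": 0, "spin": -0.03}, {"jaw": 0, "tx": 0.0018, "ty": 0.0005, "tz": 0, "spin": -0.03}, {"jaw": 0, "tx": 0, "ty": 0, "tz": 0, "spin": 0}, {"jaw": 0, "tx": 0, "ty": 0, "tz": 0, "spin": 0}]}}

```text
time: 7.65
eef_pos: [0.6105, 0.0573, 0.0715]
orientation: [[-0.567, 0.823, 0.001], [0.823, 0.567, 0.0], [-0.001, 0.001, -1.0]]
wrist_force: [3.0, -1.3, -1.5]
opening: -0.0001
grasp_force: 1.2
```

```bash
python3 st.py
python3 - <<'E'
from workcell import vision
from h import *
ax=np.array([.55008,.03912,.047])
d=vision.capture('wrist'); np.savez('w2.npz',**d)
d2=vision.capture('top'); np.savez('t2.npz',**d2)
a=cv2.resize(d['pixels'],None,fx=.75,fy=.75); b=d2['pixels'][150:250,240:370]; b=cv2.resize(b,(390,300),interpolation=cv2.INTER_CUBIC)
v=np.zeros((600,480,3),np.uint8); v[:300]=a; v[300:,:390]=b
cv2.imwrite('pics/c2.png',v[:,:,::-1])
E
```

```text
t 7.65 face angle 0.6034214098741617 tool r,t coords mm 60.11268239246753 -19.290172271146066 z 0.07146602493786863 F [ 3.  -1.3 -1.5] knob angle if touching 0.5819620817451521
```

View pics/c2.png

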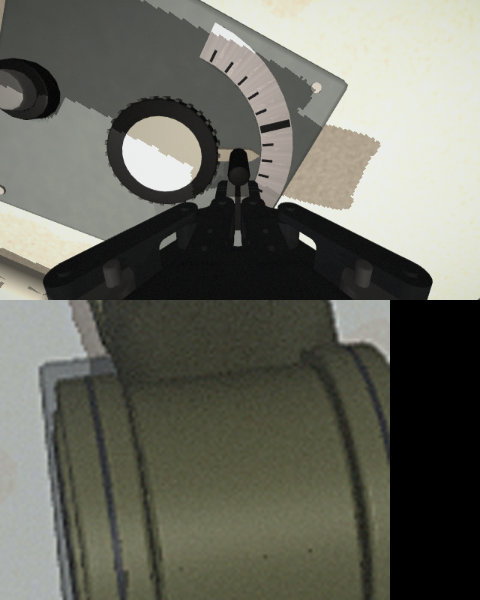

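The wrist crop shows the pointer tip at about (258,155). It is just short of the short mark at (267,146), with the broad mark at (275,127). I'll measure the angles from this view.

```bash
cat > ang.py <<'E'
import sys
from h import *
d=dict(np.load(sys.argv[1])); g=cv2.cvtColor(d['pixels'],cv2.COLOR_RGB2GRAY)
# ring axis: white window circle at z=.058 (largest bright circular blob near expected place)
axw=np.array([.55008,.03912])
def ortho(z,c=axw):
    r=cv2.cvtColor(rectify(d,c,.11,z),cv2.COLOR_RGB2GRAY); n=len(r); yy,xx=np.mgrid[:n,:n]
    return r,(n/2-yy)*.00025,(n/2-xx)*.00025
r,X,Y=ortho(.058); R=np.hypot(X,Y)
# window/ring edge: fit circle to dark ring's inner edge
m=((r<70)&(R<.055)).astype(np.uint8)
cs,_=cv2.findContours(255*(1-m).astype(np.uint8)*(R<.04).astype(np.uint8),cv2.RETR_EXTERNAL,cv2.CHAIN_APPROX_NONE)
c=max(cs,key=cv2.contourArea)[:,0]; (cx,cy),rad=cv2.minEnclosingCircle(c); n=len(r)
off=np.array([(n/2-cy)*.00025,(n/2-cx)*.00025]); print('window offset mm',off*1e3,'rad',rad*.25)
ax=axw+off
def polar(z,T):
    c=ax; r=cv2.cvtColor(rectify(d,c,.11,z),cv2.COLOR_RGB2GRAY); n=len(r)
    # rows = angle -0.3..1.7, cols = radius .06...105
    th=np.linspace(*T,500)[:,None]; rr=np.linspace(.06,.106,240)[None]
    u=(n/2-rr*np.sin(th)/.00025).astype(np.float32); v=(n/2-rr*np.cos(th)/.00025).astype(np.float32)
    return cv2.remap(r,u,v,cv2.INTER_LINEAR)
P=polar(.047,(.2,1.2)); Q=polar(.055,(.2,1.2)); th=np.linspace(.2,1.2,500); rr=np.linspace(60,106,240)
b=(rr>91)&(rr<102); prof=P[:,b].mean(1); k=(prof<90); print('mark angle',th[k].mean(),th[k].min(),th[k].max())
cv2.imwrite(sys.argv[2],cv2.resize(np.hstack([P,Q]),(760,580)))
E
python3 ang.py w2.npz pics/p2.png
```

```text
window offset mm [ 0.60633087 -0.27619934] rad 31.383445739746094
mark angle 0.8382765531062124 0.8072144288577154 0.8693386773547094
```

View pics/p2.png

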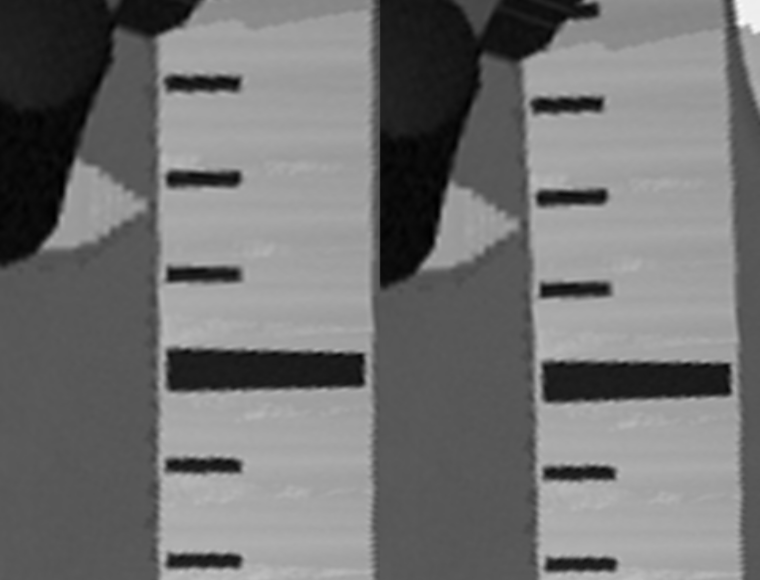

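Pointer ≈0.577 rad and mark 0.838 rad, so about 0.26 rad remains.

>>> {"method": "arm_command", "body": {"motion": [{"jaw": 0, "tx": 0.0024, "ty": 0.0007, "tz": 0, "spin": -0.04}, {"jaw": 0, "tx": 0.0024, "ty": 0.0007, "tz": 0, "spin": -0.04}, {"jaw": 0, "tx": 0.0024, "ty": 0.0007, "tz": 0, "spin": -0.04}, {"jaw": 0, "tx": 0.0024, "ty": 0.0007, "tz": 0, "spin": -0.04}, {"jaw": 0, "tx": 0.0024, "ty": 0.0007, "tz": 0, "spin": -0.04}, {"jaw": 0, "tx": 0.0012, "ty": 0.0004, "tz": 0, "spin": -0.02}, {"jaw": 0, "tx": 0.0012, "ty": 0.0004, "tz": 0, "spin": -0.02}, {"jaw": 0, "tx": 0.0006, "ty": 0.0002, "tz": 0, "spin": -0.01}, {"jaw": 0, "tx": 0, "ty": 0, "tz": 0, "spin": 0}, {"jaw": 0, "tx": 0, "ty": 0, "tz": 0, "spin": 0}]}}

```text
time: 8.58
eef_pos: [0.603, 0.0716, 0.0712]
orientation: [[-0.754, 0.657, -0.001], [0.657, 0.754, -0.0], [0.001, -0.001, -1.0]]
wrist_force: [2.1, -0.9, 1.1]
opening: -0.0002
grasp_force: 0.9
```

```bash
python3 st.py
python3 - <<'E'
from workcell import vision
from h import *
d=vision.capture('wrist'); np.savez('w3.npz',**d)
E
python3 ang.py w3.npz pics/p3.png
```

```text
t 8.5833 face angle 0.8539793041545782 tool r,t coords mm 59.24659267779812 -18.504885512917966 z 0.07123153789286611 F [ 2.1 -0.9  1.1] knob angle if touching 0.8454576059611978
window offset mm [ 0.69056702 -0.22737885] rad 31.370494842529297
mark angle 0.44664863707998514 0.2 0.8693386773547094
```

View pics/p3.png

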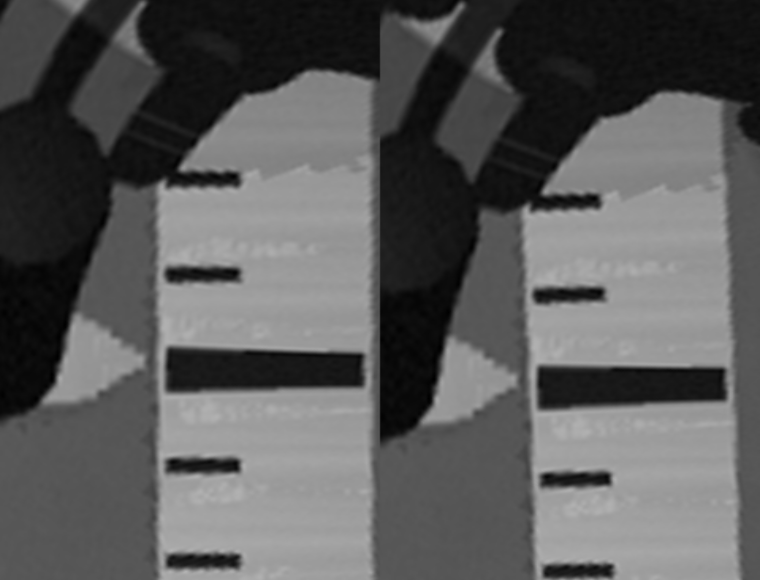

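The pointer is within about 0.005 rad of the mark (rows 373 and 370). I'll back straight off, rise, and move over the button.

>>> {"method": "arm_command", "body": {"motion": [{"jaw": 0, "tx": -0.003, "ty": 0, "tz": 0, "spin": 0}, {"jaw": 0, "tx": -0.006, "ty": 0, "tz": 0, "spin": 0}, {"jaw": 0, "tx": -0.009, "ty": 0, "tz": 0, "spin": 0}, {"jaw": 0, "tx": -0.012, "ty": 0, "tz": 0, "spin": 0}, {"jaw": 0, "tx": 0, "ty": 0, "tz": 0, "spin": 0}, {"jaw": 0, "tx": 0, "ty": 0, "tz": -0.02, "spin": 0}, {"jaw": 0, "tx": 0, "ty": 0, "tz": -0.02, "spin": 0}, {"jaw": 0, "tx": 0, "ty": 0, "tz": -0.02, "spin": 0}, {"jaw": 0, "tx": 0, "ty": 0, "tz": -0.02, "spin": 0}, {"jaw": 0, "tx": 0, "ty": 0, "tz": 0, "spin": 0}]}}

```text
time: 9.47
eef_pos: [0.6282, 0.0522, 0.155]
orientation: [[-0.753, 0.657, 0.006], [0.657, 0.754, 0.001], [-0.004, 0.005, -1.0]]
wrist_force: [0.2, -0.1, -0.3]
opening: 0.0002
grasp_force: 0.0
```

>>> {"method": "arm_command", "body": {"motion": [{"jaw": 0, "tx": 0.015, "ty": -0.018, "tz": 0, "spin": 0}, {"jaw": 0, "tx": 0.015, "ty": -0.018, "tz": 0, "spin": 0}, {"jaw": 0, "tx": 0.015, "ty": -0.018, "tz": 0, "spin": 0}, {"jaw": 0, "tx": 0.015, "ty": -0.018, "tz": 0, "spin": 0}, {"jaw": 0, "tx": 0.015, "ty": -0.018, "tz": 0, "spin": 0}, {"jaw": 0, "tx": 0.015, "ty": -0.018, "tz": 0, "spin": 0}, {"jaw": 0, "tx": 0.015, "ty": -0.018, "tz": 0, "spin": 0}, {"jaw": 0, "tx": 0.017, "ty": -0.018, "tz": 0, "spin": 0}, {"jaw": 0, "tx": 0, "ty": 0, "tz": 0, "spin": 0}, {"jaw": 0, "tx": 0, "ty": 0, "tz": 0, "spin": 0}]}}

```text
time: 10.3
eef_pos: [0.4377, 0.0231, 0.1511]
orientation: [[-0.754, 0.657, -0.002], [0.657, 0.754, -0.001], [0.002, -0.002, -1.0]]
wrist_force: [0.3, 0.5, 0.3]
opening: -0.0002
grasp_force: 0.0
```

Run:
```python
from workcell import env,vision
import numpy as np
s=env.read_state(); print(s['time'],s['eef_pos'],np.round(s['wrist_force'],1))
v=np.array([.439,.0236])-s['eef_pos'][:2]; print('need tx,ty',v@s['orientation'][:2,:2])
from h import *
d=vision.capture('wrist'); cv2.imwrite('pics/w4.png',d['pixels'][:,:,::-1])
```

```text
10.3 [0.43771261 0.02311184 0.15106735] [0.3 0.5 0.3]
need tx,ty [-0.00064999  0.00121375]
```

View pics/w4.png

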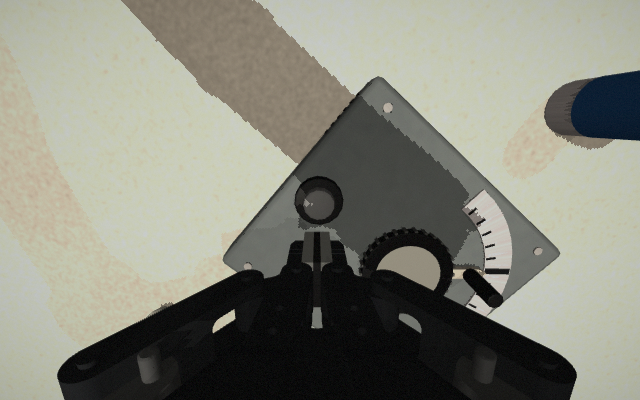

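The wrist view shows the pointer still on the broad mark at (495,271). The button at (320,201) is centred on the tool column. Pressing now.

>>> {"method": "arm_command", "body": {"motion": [{"jaw": 0, "tx": 0, "ty": 0.001, "tz": 0.02, "spin": 0}, {"jaw": 0, "tx": 0, "ty": 0, "tz": 0.02, "spin": 0}, {"jaw": 0, "tx": 0, "ty": 0, "tz": 0.02, "spin": 0}, {"jaw": 0, "tx": 0, "ty": 0, "tz": 0.015, "spin": 0}, {"jaw": 0, "tx": 0, "ty": 0, "tz": 0.005, "spin": 0}, {"jaw": 0, "tx": 0, "ty": 0, "tz": 0.003, "spin": 0}, {"jaw": 0, "tx": 0, "ty": 0, "tz": 0.003, "spin": 0}, {"jaw": 0, "tx": 0, "ty": 0, "tz": 0.003, "spin": 0}, {"jaw": 0, "tx": 0, "ty": 0, "tz": 0.002, "spin": 0}, {"jaw": 0, "tx": 0, "ty": 0, "tz": 0, "spin": 0}]}}

```text
time: 11.18
eef_pos: [0.4407, 0.0245, 0.0611]
orientation: [[-0.754, 0.657, 0.002], [0.657, 0.754, 0.001], [-0.001, 0.002, -1.0]]
wrist_force: [0.1, 1.3, 5.0]
opening: -0.0002
grasp_force: 2.4
```

>>> {"method": "arm_command", "body": {"motion": [{"jaw": 0, "tx": 0, "ty": 0, "tz": 0.001, "spin": 0}, {"jaw": 0, "tx": 0, "ty": 0, "tz": 0.001, "spin": 0}, {"jaw": 0, "tx": 0, "ty": 0, "tz": 0, "spin": 0}, {"jaw": 0, "tx": 0, "ty": 0, "tz": 0, "spin": 0}, {"jaw": 0, "tx": 0, "ty": 0, "tz": 0, "spin": 0}, {"jaw": 0, "tx": 0, "ty": 0, "tz": 0, "spin": 0}, {"jaw": 0, "tx": 0, "ty": 0, "tz": 0, "spin": 0}, {"jaw": 0, "tx": 0, "ty": 0, "tz": 0, "spin": 0}, {"jaw": 0, "tx": 0, "ty": 0, "tz": 0, "spin": 0}, {"jaw": 0, "tx": 0, "ty": 0, "tz": 0, "spin": 0}]}}

```text
time: 12.02
eef_pos: [0.4408, 0.0245, 0.0607]
orientation: [[-0.754, 0.657, 0.004], [0.657, 0.754, 0.001], [-0.002, 0.003, -1.0]]
wrist_force: [-2.7, 1.2, 27.0]
opening: -0.0002
grasp_force: 13.5
```

The button is at its stop (27 N, z = 0.0607). I'll retract now.

>>> {"method": "arm_command", "body": {"motion": [{"jaw": 0, "tx": 0, "ty": 0, "tz": -0.003, "spin": 0}, {"jaw": 0, "tx": 0, "ty": 0, "tz": -0.005, "spin": 0}, {"jaw": 0, "tx": 0, "ty": 0, "tz": -0.01, "spin": 0}, {"jaw": 0, "tx": 0, "ty": 0, "tz": -0.02, "spin": 0}, {"jaw": 0, "tx": 0, "ty": 0, "tz": -0.02, "spin": 0}, {"jaw": 0, "tx": 0, "ty": 0, "tz": -0.02, "spin": 0}, {"jaw": 0, "tx": 0, "ty": 0, "tz": -0.02, "spin": 0}, {"jaw": 0, "tx": 0, "ty": 0, "tz": 0, "spin": 0}, {"jaw": 0, "tx": 0, "ty": 0, "tz": 0, "spin": 0}, {"jaw": 0, "tx": 0, "ty": 0, "tz": 0, "spin": 0}]}}

```text
time: 12.85
eef_pos: [0.44, 0.024, 0.1561]
orientation: [[-0.754, 0.657, 0.0], [0.657, 0.754, -0.0], [-0.0, -0.0, -1.0]]
wrist_force: [-0.4, -0.4, -0.0]
opening: -0.0001
grasp_force: 0.0
```

Run:
```python
from workcell import env,vision
from h import *
d=vision.capture('wrist'); cv2.imwrite('pics/w5.png',d['pixels'][:,:,::-1]); s=env.read_state(); print(s['time'],s['eef_pos'],s['wrist_force'])
```

```text
12.9 [0.43967561 0.02403686 0.15574619] [-1.38993406 -0.38272893  0.47078322]
```

View pics/w5.png

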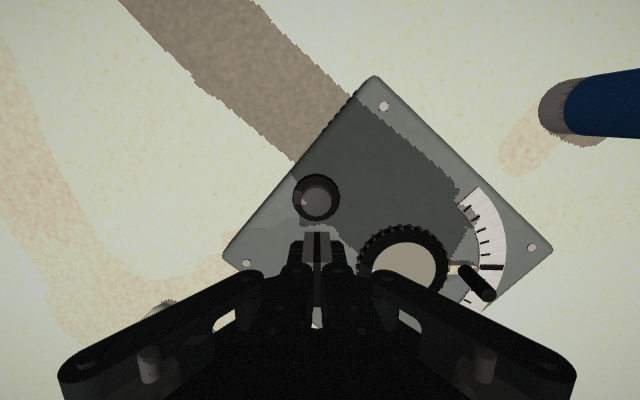

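The pointer is still on the broad mark at (490,268), the button is up at (316,197), and the hand is clear.

```bash
python3 -c "
from workcell import finish_job
print(finish_job())"
```

```text
the job is handed in; nothing more can be done
None
```

I set the pointer on the long mark (about 0.4 mm off, measured from the wrist camera), pressed the lamp button to its stop and let it come up, cleared the hand, and handed the job in at about 13 s; no verdict was returned.

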